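# Draw out the bench's spring-return length stop and hold it

## Robot

A 7-joint arm with a two-finger parallel gripper is mounted at the origin on the work surface. World frame = base frame: x ahead of the robot, y to its left, z up, the work surface at z = 0. Lengths are in m, angles in rad, forces in N, time in s.
With the tool pointing down it reaches from about 0.4 to 0.85 m from the base axis. Payload 10.4 kg.
Tool frame: the origin (TCP) lies on the centre line of the jaws, within the pads' length; the fingertips stand 11 mm ahead of it and the grasp point (between the pads) lies 8 mm behind it (tip_reach is the distance from the TCP to the fingertips, in m); z points along the fingers, y is the line along which they close (so a half turn about z gives the same grasp; the last joint's range is limited). The gripper opens to 85 mm and grips with 20 to 120 N. Pads are 22 mm wide; open, the fingers measure 114 mm over their backs; the gripper's body (76 mm by 85 mm) begins 54 mm behind the grasp point. The pads swing forward as they close: fully open they stand 13 mm farther back than shut.
Start: joints at [1.238, 0.332, -0.065, 1.46, 0.022, 1.35, -0.088], TCP at [0.191, -0.595, 0.242] pointing down, gripper open.
Joint ranges: [-2.6, 2.6], [-0.5, 2.12], [-1.47, 1.34], [0.16, 2.42], [-1.27, 4.41], [0.06, 2.06], [-2.6, 2.6]. Speed limits (rad/s): [2.22, 2.22, 2.79, 2.79, 3.14, 3.14, 3.14].

## Interface

Orientations are given as a unit quaternion [x, y, z, w].
In Python, from workcell import get_obs, camera, hand_in, tip_reach gives the robot as it stands. The module is installed in compiled form; this text tells all that it offers.
- The arm moves only by the tool move_arm, never from a script. Its argument "plan" is a list of rows, each an object with "delta_pos": the shift along the tool's x, y, z in parts of the range, where 1.0 means 0.75 m, a list of three; "turn": the turn, a rotation vector about the tool's x, y, z in fractions of the full range, 1 being 360 degrees, a list of three; "fingers": the closure, from 0 (fully open) to 1 (shut). A call has 1 to 12 rows; each row is the pose to reach, as a shift and turn from the pose commanded when the call began, along the tool's axes at that moment; what a row does not reach only later rows make up. A row lasts 1/8 s, in which the tool goes at most 62.5 mm and 10.7 degrees, less where a joint would pass 70% of its speed; a pose out of reach is approached as far as the arm can. A call with a gripper value outside its range is refused whole. The fingers move at their own pace and stop on an object; "force" is the grip in N (left out, the last holds). Time passes only in rows, so rows that repeat a pose let the fingers close. It gives the time, the measured TCP pose, the force, the opening and the grip force at its end, in the units of the state.
- get_obs(): the state, without advancing time (a new reading comes with each control period).
- camera(name): name is "side" or "top"; returns a dict with "color" (420x560x3 uint8, red, green, blue), "range_z" (420x560 float32, m along the optical axis (not along the pixel's ray), 0 where there is no reading), "fx", "fy", "cx", "cy" (pixels), "R" (3x3) and "t" (3): a world point X has camera coordinates R X + t. Camera axes: x right, y down, z forward; pixel columns grow to the right and rows downward; lengths in m; the calibration is good to about 2 mm. A picture is of the moment at which its call begins.
- hand_in(): hands the job in; it is judged then, once.
The state is a dict: "clock": time; "joint_pos": joint angles; "joint_velocities": joint speeds; "tau": joint torques, N m; "position": TCP position; "ee_rot": TCP orientation; "ft_force": force on the tool from outside, world axes, zero at the start; "torque": the same for the moment, N m; "grip_width": opening from 0.0 (shut) to 1.0 (fully open); "grasp_force": force on a finger pad.
Only numpy, scipy, OpenCV 4.12 (cv2) and the standard library are available. Lean on these libraries where they do the work, as an engineer would, in place of code of your own. Each camera call takes 0.05 s, during which the arm holds its last target. There are 200 camera calls.

## Task

Slide the clear guard on the bench's length stop fully open, press the release button under it so that the stop's knob springs out a little, then pull the knob straight out past its first stop to its second stop, fully extended. Finish while holding the knob there: the stop has a return spring, so do not let go, and leave the guard open. Leave the plane, the mallet and the tin where they lie.

Things in the scene. Friction and masses are not known exactly. Their poses are not given: they have to be found in the camera images.
- stop_unit: Length stop, fixed to the bench: dark wooden block 250 x 80 mm, top 60 mm up, on a steel plate 290 x 110 x 6 mm. Origin at bench height on its centre line, 150 mm from the rear, 100 mm from the front end. x: level, along the block; the arm (axis 35 mm up) comes out at the front brass collar (to x = 112 mm) towards +x. z up. Rails on both long edges, 74 mm up, 68 mm between them.
- guard (a joint): Guard window, a clear plate 100 x 80 x 4 mm with thin aluminium end strips, sliding on the two rails (plate 74 to 78 mm above the bench). Value in m: 0 = fully shut, over the button (it may start up to 0.02 open); 0.09 = fully open, slid towards the unit's -x. About 1.5 N to slide; it stays where it is left.
- guard_fin (a point): Top centre of the guard's upright grip fin, 104 mm above the bench, moving with the guard. The aluminium fin is 12 mm thick along the unit's x, 50 mm wide along its y and rises 26 mm above the plate. When shut the fin is at x = 10 mm of the unit, fully open at x = -80 mm.
- button (a joint): Release button travel in m: 0 = up, 0.007 = fully down. It springs back up when let go; it needs about 1.6 N to start and 5 N fully down, and lets the arm go once it is about 5 mm down. Until then the arm is locked in.
- button_top (a point): Centre of the top of the release button, a plain steel round button 22 mm across in a brass ring, at x = 50 mm of the unit, on its centre line; 70 mm above the bench when up, 63 mm fully down. The shut guard covers it (4 mm above it).
- rod (a joint): Extension in m of the thin inner section (aluminium rod, 15 mm across) out of the tube: 0 = latched home; it springs out to about 0.02 when the button is pressed; 0.07 = its end, the first stop, reached at about 4 N of pull.
- tube (a joint): Extension in m of the thicker outer section (dark steel tube, 23 mm across) out of the block: 0 = in; it begins to follow when the rod is at its end, at about 5 N; 0.06 = its end, the second stop, at about 8 N. A spring draws both back when the knob is let go. Both move along the unit's +x; 130 mm from home to the second stop.
- knob: Pull knob on the rod's end: upright dark wooden knob, 33 mm across from 66 to 94 mm above the bench, narrowing to its top at 100 mm and to a 20 mm neck below, on a steel foot 30 x 34 mm (20 to 52 mm up). Origin on its axis at bench height, axes parallel to the unit's. Locked home it is at x = 145 mm of the unit; at the second stop at x = 275 mm.
- knob_grip (a point): Point on the knob's axis 84 mm above the bench, where to grip it (33 mm wide, round), moving with it.
- plane: Bystander: steel bench plane 250 x 60 mm, about 90 mm high, upright on its sole. Origin under its middle.
- mallet: Bystander: wooden mallet lying down, head 70 x 120 x 70 mm centred 120 mm along its x from the origin, handle 30 mm wide and 22 mm thick running the other way to x = -130 mm. Origin on the bench under the handle.
- wax_tin: Bystander: round aluminium tin, 70 mm across, 50 mm high. Origin under its middle.

How it is judged:
By the outcome, as a careful person would: the job done as asked, in the order asked, and still so for the second after the job is handed in, while the arm keeps its last pose, push and grip.
It also fails if it takes over 58 s, if anything falls off the work surface, if the arm or the gripper's body presses on something with over 40 N, if the wrist force passes 120 N, or if a joint passes its speed limit or range.

## Working session

There is one attempt and no reset: what is moved stays moved. The work goes in short steps, Python scripts to look and compute and a tool call to move; the robot and the scene stay as the last step left them, time stands still between calls to the robot, and variables do not carry over. Pictures are saved under pics/ and viewed, at most 10 in all, crops included, and the job is handed in when it is done.

Besides the shell and the picture viewer there is one more tool, called in YAML: its name, and indented under it one key for each argument. move_arm: Moves the arm, as the interface text tells. Its arguments: {"type":"object","properties":{"plan":{"type":"array","items":{"type":"object","properties":{"delta_pos":{"type":"array","items":{"type":"number"}},"turn":{"type":"array","items":{"type":"number"}},"fingers":{"type":"number"}}}},"force":{"type":"number"}},"required":["plan"]}

```bash
mkdir -p pics; python3 - <<'E'
from workcell import get_obs,camera,tip_reach
import cv2,numpy as np
print(get_obs(),tip_reach if not callable(tip_reach) else tip_reach())
for n in("top","side"):
    c=camera(n);cv2.imwrite(f"pics/{n}0.png",c["color"][:,:,::-1]);np.savez(n+"0.npz",**c)
    print(n,c["fx"],c["fy"],c["cx"],c["cy"],c["R"],c["t"],(c["range_z"]>0).mean())
E
```

```text
{'clock': 0.0, 'joint_pos': array([ 1.2384038 ,  0.33286322, -0.06468427,  1.46094147,  0.02155735,
        1.34986901, -0.08848284]), 'joint_velocities': array([-7.33208106e-04, -2.25265131e-03,  4.03906968e-04,  1.35999744e-03,
        7.84063900e-04,  6.06754333e-05, -3.72781552e-04]), 'tau': array([ 2.21500754e-04, -6.25436068e+01,  4.90813027e-02, -3.91606271e+01,
        1.63638534e-02,  9.64322680e-03, -1.11696056e-05]), 'position': array([ 0.1904317 , -0.59491367,  0.24152118]), 'ee_rot': array([ 9.88026229e-01,  1.54284440e-01, -1.20401547e-04, -6.83447680e-04]), 'ft_force': array([-0.49794822,  0.03622165,  0.42620996]), 'torque': array([-0.01811716, -0.01135962, -0.02856703]), 'grasp_force': 0.0, 'grip_width': 1.0025253012159434} 0.011
top 458.77114948929034 458.77114948929034 276.69895704196705 221.04562074198117 [[-0.02419481 -0.99965332  0.01038528]
 [-0.98787001  0.02231314 -0.15367163]
 [ 0.15338663 -0.01397736 -0.98806739]] [7.23385779e-04 4.97101116e-01 1.19694884e+00] 0.9959948979591837
side 426.9257630414108 426.9257630414108 281.5476244572243 208.18707368113067 [[ 0.99900733 -0.042354    0.01380217]
 [-0.02383205 -0.76993317 -0.63767935]
 [ 0.03763502  0.63671741 -0.77017826]] [-0.5007612   0.08469503  1.14965771] 0.9958163265306123
```

View pics/top0.png

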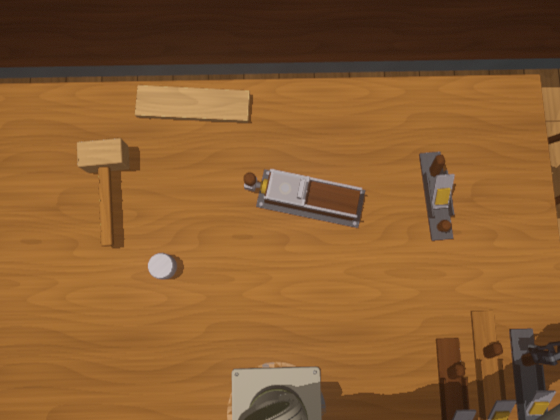

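View pics/side0.png

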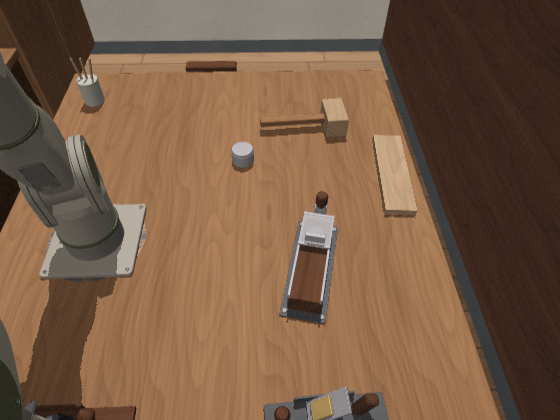

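Top view: the knob is at about (250,179), the fin at about (303,188), and the block runs from (265,185) to (362,205). Side view: the knob is at (322,198), the fin at (315,237), and the plate ends near (310,318). The plane, tin and mallet are well clear. Next I'll measure.

```bash
cat > h.py <<'E'
import numpy as np,cv2
def load(n): return dict(np.load(n))
def cloud(c):
    v,u=np.mgrid[:420,:560];z=c["range_z"]
    P=np.stack([(u-c["cx"])/c["fx"]*z,(v-c["cy"])/c["fy"]*z,z],-1)
    return (P-c["t"])@c["R"]
def ray(c,u,v):
    return -c["R"].T@c["t"], c["R"].T@np.array([(u-c["cx"])/c["fx"],(v-c["cy"])/c["fy"],1])
def plane(c,u,v,h):
    o,d=ray(c,u,v);return o+d*(h-o[2])/d[2]
def tri(c1,p1,c2,p2):
    o,d=ray(c1,*p1);q,e=ray(c2,*p2)
    s=np.linalg.lstsq(np.c_[d,-e],q-o,rcond=None)[0]
    a,b=o+d*s[0],q+e*s[1];return (a+b)/2,np.linalg.norm(a-b)
def proj(c,X):
    p=c["R"]@X+c["t"];return c["fx"]*p[0]/p[2]+c["cx"],c["fy"]*p[1]/p[2]+c["cy"]
E
python3 - <<'E'
from h import *
t,s=load("top0.npz"),load("side0.npz")
for n,c,(x0,y0,x1,y1) in(("t",t,(235,155,375,235)),("s",s,(275,185,345,325))):
    P=cloud(c)
    m=np.zeros((420,560),bool);m[y0:y1,x0:x1]=1
    # knob: dark brown near the knob, above 0.06
    for name,lo,hi in(("bench",-.02,.004),("knobtop/fin",.085,.125),("plate4",.066,.084),("wood",.054,.066)):
        k=m&(P[...,2]>lo)&(P[...,2]<hi)
        N,l,st,ce=cv2.connectedComponentsWithStats(k.astype(np.uint8))
        for i in range(1,N):
            if st[i,4]>8:
                q=P[l==i];r=cv2.minAreaRect((q[:,:2]*1000).astype(np.float32))
                print(n,name,st[i,4],ce[i].round(1),q.mean(0).round(4),q[:,2].max().round(3),np.round(r[0],1),np.round(r[1],1),round(r[2],1))
    k=c["color"][y0:y1,x0:x1];cv2.imwrite(f"pics/c{n}.png",cv2.resize(k[:,:,::-1],None,fx=4,fy=4,interpolation=cv2.INTER_CUBIC))
E
```

```text
t bench 6975 [302.9 193.4] [ 0.5808 -0.0873 -0.0014] 0.004 [578.9 -93.1] [396.6 229.2] 88.7
t bench 10 [314.2 215.9] [ 0.5148 -0.116   0.002 ] 0.004 [ 514.4 -117. ] [11.2 10.4] 25.6
t knobtop/fin 129 [249.1 178.6] [0.6015 0.0591 0.096 ] 0.105 [602.7  59.3] [30.8 31.1] 41.5
t knobtop/fin 94 [300.5 188.6] [ 0.5706 -0.0736  0.1018] 0.109 [571.9 -74.1] [11.7 49.9] 77.2
t plate4 1343 [294.8 189.7] [ 0.5739 -0.0603  0.0756] 0.084 [ 564.3 -106.6] [250.1  81.3] 76.8
t plate4 17 [250.1 184.9] [0.5897 0.0577 0.0745] 0.083 [590.7  56.9] [ 7.8 26.9] 11.3
t wood 56 [266.5 184.3] [0.5943 0.0144 0.0579] 0.063 [595.8  18. ] [16.1 66. ] 76.8
t wood 1291 [331.9 197.4] [ 0.5545 -0.1596  0.0588] 0.066 [ 554.1 -159.7] [141.8  69.4] 76.4
t wood 17 [271.8 200.7] [0.5487 0.0012 0.0604] 0.065 [548.9   1.9] [40.8  1.6] 77.8
t wood 10 [288.6 204.3] [ 0.5384 -0.0434  0.0581] 0.065 [538.3 -44.3] [21.9  1.4] 76.2
t wood 19 [303.5 207.3] [ 0.529  -0.0828  0.06  ] 0.065 [529.1 -82.6] [46.4  1.5] 76.9
t wood 12 [319.  210.6] [ 0.5194 -0.1237  0.0591] 0.066 [ 519.4 -123.7] [25.9  1.6] 76.5
t wood 9 [337.7 214.3] [ 0.508  -0.1728  0.0603] 0.066 [ 508.1 -172.7] [18.3  1.1] 76.4
s bench 5274 [308.3 245.9] [ 0.572  -0.0272 -0.0011] 0.004 [586.6 -37.7] [449.8 208.8] 88.1
s bench 11 [292.5 310.9] [ 0.5179 -0.2278  0.003 ] 0.004 [ 517.4 -228.3] [ 8.5 12.5] 78.5
s bench 19 [306.1 314.2] [ 0.5496 -0.2372  0.0027] 0.004 [ 549.  -236.8] [22.4 11.2] 12.6
s knobtop/fin 103 [321.7 196.6] [0.6086 0.0519 0.0957] 0.102 [608.7  53.6] [26.7 30.1] 81.1
s knobtop/fin 160 [314.8 236.6] [ 0.5779 -0.0796  0.0981] 0.106 [578.4 -76.8] [16.4 49.9] 76.1
s plate4 59 [321.1 203.5] [0.6079 0.0445 0.076 ] 0.084 [607.8  46.3] [14.2 32. ] 80.7
s plate4 1112 [314.7 238.5] [ 0.5809 -0.0671  0.076 ] 0.084 [ 570.7 -109.6] [252.5  79.7] 76.8
s wood 1639 [308.6 274.7] [ 0.5586 -0.1614  0.0587] 0.066 [ 559.1 -155.7] [155.6  79.1] 77.1
```

View pics/ct.png

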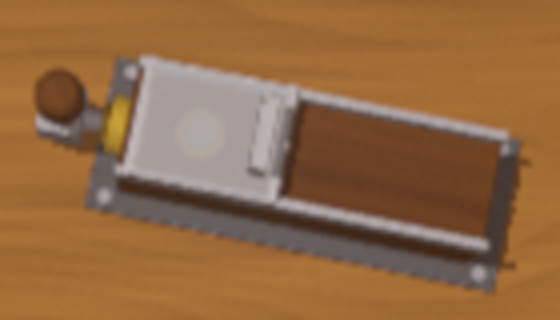

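View pics/cs.png

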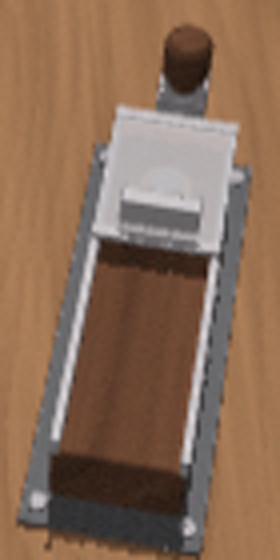

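Top crop (×4): the guard corners are at (145,60), (295,92), (272,198) and (120,168), with the button visible under the guard at (200,132) and the knob top at (60,92). Side crop: the fin top edge runs (122,190)–(200,202), the knob is at (188,45), and the guard is shut. Next I'll triangulate the knob and fin, then fit the axis.

```bash
python3 - <<'E'
from h import *
t,s=load("top0.npz"),load("side0.npz")
T=lambda u,v:(235+(u+.5)/4-.5,155+(v+.5)/4-.5)
S=lambda u,v:(275+(u+.5)/4-.5,185+(v+.5)/4-.5)
def rep(n,a,b):
    p,e=tri(t,T(*a),s,S(*b));print(n,p.round(4),round(e,4));return p
F=np.array(rep("guard front-right(+x world)",(145,60),(240,128))),
rep("front left",(120,168),(120,108)); rep("rear right",(295,92),(222,248)); rep("rear left",(272,198),(92,236))
rep("knob top",(62,88),(190,32))
rep("button",(200,132),(172,180))
rep("rail end rear right",(508,135),(188,466))
rep("rail end rear left",(488,246),(58,450))
a=rep("plate screw FL",(103,195),(100,155));b=rep("screw RL",(478,273),(38,500));rep("screw FR",(130,72),(240,173));rep("screw RR",(508,148),(188,527))
d=b-a;print(np.degrees(np.arctan2(-d[1],-d[0])))
u=np.array([np.cos(np.radians(76.8)),np.sin(np.radians(76.8))]);o=np.array([.573,-.0837])
for n,x,h in(("knob",145,.1),("fin",10,.104),("btn",50,.07)):
    q=np.r_[o+u*x/1000,h];print(n,q.round(4),np.round(proj(t,q),1),np.round(proj(s,q),1))
print("fin/btn/knob px top", T(265,137),T(200,132),T(62,88)," side ",S(160,203),S(172,180),S(190,32))
E
```

```text
guard front-right(+x world) [0.6357 0.0021 0.0702] 0.0086
front left [0.5599 0.0201 0.0725] 0.0045
rear right [ 0.6109 -0.0968  0.0763] 0.0103
rear left [ 0.5364 -0.0799  0.0703] 0.0014
knob top [0.6068 0.0561 0.1058] 0.0053
button [ 0.5877 -0.0335  0.0628] 0.0092
rail end rear right [ 0.5783 -0.2385  0.0679] 0.0058
rail end rear left [ 0.5052 -0.2224  0.0612] 0.0066
plate screw FL [0.5528 0.0328 0.0063] 0.0002
screw RL [ 0.495  -0.2253  0.0049] 0.0057
screw FR [0.6442 0.0125 0.007 ] 0.0081
screw RR [ 0.5817 -0.2494  0.0124] 0.0063
77.39461673335458
knob [0.6061 0.0575 0.1   ] [249.6 176.4] [320.7 193.9]
fin [ 0.5753 -0.074   0.104 ] [300.7 186.6] [313.7 233.4]
btn [ 0.5844 -0.035   0.07  ] [285.1 186.5] [314.9 228.9]
fin/btn/knob px top (300.875, 188.875) (284.625, 187.625) (250.125, 176.625)  side  (314.625, 235.375) (317.625, 229.625) (322.125, 192.625)
```

Axis angle is about 76.9° and the unit origin about (0.574, -0.0835). The knob, fin and button agree with this to within a few mm. I'll use one tool orientation throughout, with the closing line along the unit's x. First move: go above the button, 40 mm along the unit's x, with the fingers closing.

Units first: shifts go in shares of 0.75 m and turns go in shares of 360 degrees. So 0.5415 m / 0.75 = 0.722, 0.5 m / 0.75 = 0.6667, 0.539 rad / 6.2832 = 0.0858.

move_arm:
  plan:
    - {"delta_pos":[0.06,-0.0453,0],"turn":[0,0,0.0095],"fingers":1}
    - {"delta_pos":[0.12,-0.0893,0],"turn":[0,0,0.0191],"fingers":1}
    - {"delta_pos":[0.18,-0.1347,0],"turn":[0,0,0.0286],"fingers":1}
    - {"delta_pos":[0.24,-0.18,0],"turn":[0,0,0.0382],"fingers":1}
    - {"delta_pos":[0.3013,-0.224,0],"turn":[0,0,0.0477],"fingers":1}
    - {"delta_pos":[0.3613,-0.2693,0],"turn":[0,0,0.0573],"fingers":1}
    - {"delta_pos":[0.4213,-0.3147,0],"turn":[0,0,0.0668],"fingers":1}
    - {"delta_pos":[0.4813,-0.3587,0],"turn":[0,0,0.0764],"fingers":1}
    - {"delta_pos":[0.5413,-0.404,0],"turn":[0,0,0.0858],"fingers":1}
    - {"delta_pos":[0.6013,-0.4493,0],"turn":[0,0,0.0858],"fingers":1}
    - {"delta_pos":[0.6667,-0.4973,0.0267],"turn":[0,0,0.0858],"fingers":1}
    - {"delta_pos":[0.722,-0.5387,0.0533],"turn":[0,0,0.0858],"fingers":1}
  force: 30

```text
clock: 1.6
position: [0.5841, -0.0437, 0.2018]
ee_rot: [0.993, -0.114, 0.0, -0.0]
ft_force: [0.2, -0.5, 0.5]
grip_width: -0.002
grasp_force: 0.0
```

To row units: 0.102 m / 0.75 = 0.136, 0.085 m / 0.75 = 0.1133.

move_arm:
  plan:
    - {"delta_pos":[0,0,0.0667],"turn":[0,0,0],"fingers":1}
    - {"delta_pos":[0,0,0.1133],"turn":[0,0,0],"fingers":1}
    - {"delta_pos":[0,0,0.136],"turn":[0,0,0],"fingers":1}
    - {"delta_pos":[0,0,0.136],"turn":[0,0,0],"fingers":1}

```text
clock: 2.1
position: [0.5827, -0.0456, 0.0997]
ee_rot: [0.993, -0.114, -0.001, 0.0]
ft_force: [0.2, -0.2, 0.9]
grip_width: -0.003
grasp_force: 0.0
```

```bash
cat > snap.py <<'E'
import sys,cv2,numpy as np
from workcell import camera,get_obs
n=sys.argv[1];a=camera("top")["color"][150:240,225:375];b=camera("side")["color"][130:330,250:400]
f=lambda k,w:cv2.resize(k[:,:,::-1],None,fx=w,fy=w,interpolation=cv2.INTER_CUBIC)
a,b=f(a,3),f(b,2.25);o=np.zeros((max(a.shape[0],b.shape[0]),a.shape[1]+b.shape[1],3),np.uint8)
o[:a.shape[0],:a.shape[1]]=a;o[:b.shape[0],a.shape[1]:]=b;cv2.imwrite(f"pics/{n}.png",o)
s=get_obs();print({k:np.round(s[k],4) for k in("clock","position","ft_force")})
E
python3 snap.py a1
```

```text
{'clock': np.float64(2.2), 'position': array([ 0.584 , -0.0455,  0.1018]), 'ft_force': array([0.4333, 0.1752, 0.7459])}
```

View pics/a1.png

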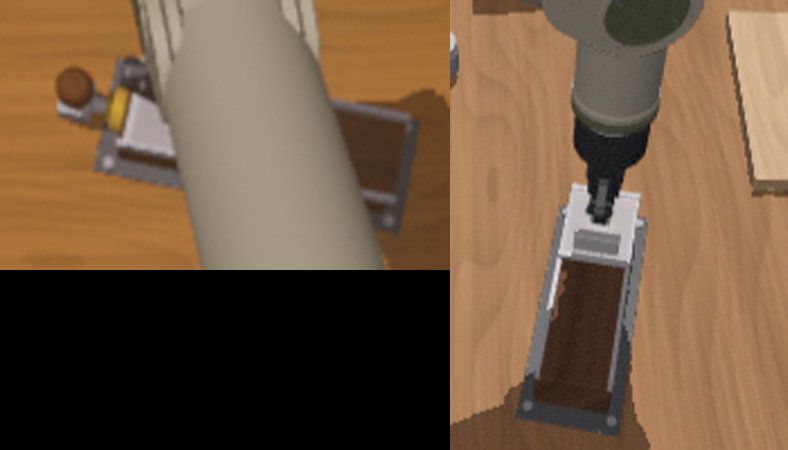

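The side panel shows the closed fingers at (600,212), centred just ahead of the fin at (597,240), with the knob side clear. Now I'll push along -x of the unit, which is tool +y.

move_arm:
  plan:
    - {"delta_pos":[0,0.0133,0],"fingers":1,"turn":[0,0,0]}
    - {"delta_pos":[0,0.0267,0],"fingers":1,"turn":[0,0,0]}
    - {"delta_pos":[0,0.04,0],"fingers":1,"turn":[0,0,0]}
    - {"delta_pos":[0,0.0533,0],"fingers":1,"turn":[0,0,0]}
    - {"delta_pos":[0,0.0667,0],"fingers":1,"turn":[0,0,0]}
    - {"delta_pos":[0,0.08,0],"fingers":1,"turn":[0,0,0]}
    - {"delta_pos":[0,0.0933,0],"fingers":1,"turn":[0,0,0]}
    - {"delta_pos":[0,0.1067,0],"fingers":1,"turn":[0,0,0]}
    - {"delta_pos":[0,0.1133,0],"fingers":1,"turn":[0,0,0]}
    - {"delta_pos":[0,0.1133,0],"fingers":1,"turn":[0,0,0]}

```text
clock: 3.45
position: [0.5634, -0.1289, 0.1001]
ee_rot: [0.993, -0.115, -0.0, 0.0]
ft_force: [0.4, 0.6, -1.5]
grip_width: -0.0
grasp_force: 0.0
```

To row units: 0.012 m / 0.75 = 0.016, 0.01 m / 0.75 = 0.0133.

move_arm:
  plan:
    - {"delta_pos":[0,0.0067,0],"fingers":1,"turn":[0,0,0]}
    - {"delta_pos":[0,0.0107,0],"fingers":1,"turn":[0,0,0]}
    - {"delta_pos":[0,0.0133,0],"fingers":1,"turn":[0,0,0]}
    - {"delta_pos":[0,0.016,0],"fingers":1,"turn":[0,0,0]}
    - {"delta_pos":[0,0.016,0],"fingers":1,"turn":[0,0,0]}

```text
clock: 4.08
position: [0.561, -0.1402, 0.1003]
ee_rot: [0.993, -0.114, -0.0, 0.0]
ft_force: [-0.7, 0.5, -0.2]
grip_width: 0.008
grasp_force: 0.1
```

To row units: 0.003 m / 0.75 = 0.004, 0.002 m / 0.75 = 0.0027.

move_arm:
  plan:
    - {"delta_pos":[0,0.0027,0],"fingers":1,"turn":[0,0,0]}
    - {"delta_pos":[0,0.004,0],"fingers":1,"turn":[0,0,0]}
    - {"delta_pos":[0,0.004,0],"fingers":1,"turn":[0,0,0]}

```text
clock: 4.45
position: [0.5604, -0.143, 0.1004]
ee_rot: [0.993, -0.114, 0.0, 0.0]
ft_force: [-0.1, 2.3, -0.1]
grip_width: -0.001
grasp_force: 0.4
```

To row units: 0.004 m / 0.75 = 0.0053, 0.002 m / 0.75 = 0.0027.

move_arm:
  plan:
    - {"delta_pos":[0,0.0027,0],"fingers":1,"turn":[0,0,0]}
    - {"delta_pos":[0,0.0053,0],"fingers":1,"turn":[0,0,0]}
    - {"delta_pos":[0,0.0053,0],"fingers":1,"turn":[0,0,0]}

```text
clock: 4.82
position: [0.5603, -0.1434, 0.1004]
ee_rot: [0.994, -0.113, 0.0, -0.002]
ft_force: [2.1, 12.2, -0.9]
grip_width: -0.004
grasp_force: 5.5
```

The force jumped to 12 N without any further movement, so the guard is at its end stop. Now I'll move back over the button.

To row units: -0.113 m / 0.75 = -0.1507, -0.105 m / 0.75 = -0.14.

move_arm:
  plan:
    - {"delta_pos":[0,-0.0133,0],"fingers":1,"turn":[0,0,0]}
    - {"delta_pos":[0,-0.0533,0],"fingers":1,"turn":[0,0,0]}
    - {"delta_pos":[0,-0.1,0],"fingers":1,"turn":[0,0,0]}
    - {"delta_pos":[0,-0.14,0],"fingers":1,"turn":[0,0,0]}
    - {"delta_pos":[0,-0.1507,0],"fingers":1,"turn":[0,0,0]}
    - {"delta_pos":[0,-0.1507,0],"fingers":1,"turn":[0,0,0]}

```text
clock: 5.58
position: [0.5852, -0.0372, 0.1003]
ee_rot: [0.993, -0.114, 0.0, 0.0]
ft_force: [0.4, -0.8, -0.4]
grip_width: 0.002
grasp_force: 0.0
```

```bash
python3 snap.py a2
```

```text
{'clock': np.float64(5.675), 'position': array([ 0.585 , -0.0384,  0.1002]), 'ft_force': array([ 0.0293, -0.5005,  0.1252])}
```

View pics/a2.png

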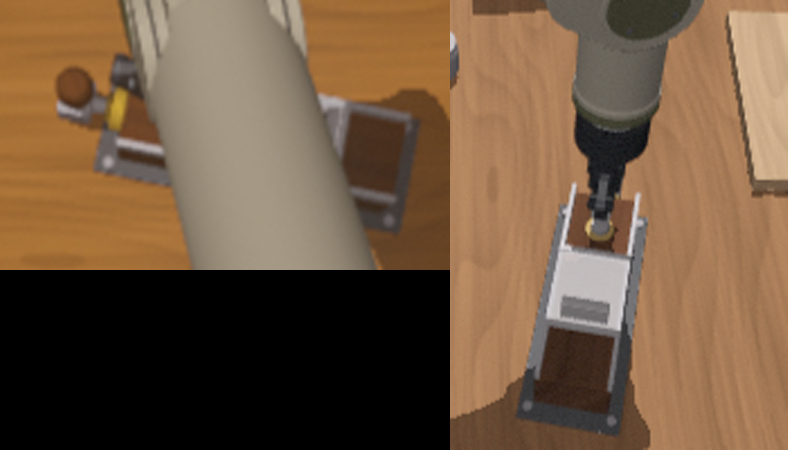

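The guard is fully back: the fin is at (585,310) and the brass ring and button are exposed at (600,230), with the fingertips directly above. Now press.

To row units: 0.024 m / 0.75 = 0.032, 0.019 m / 0.75 = 0.0253.

move_arm:
  plan:
    - {"delta_pos":[0,-0.004,0.0133],"fingers":1,"turn":[0,0,0]}
    - {"delta_pos":[0,-0.004,0.0213],"fingers":1,"turn":[0,0,0]}
    - {"delta_pos":[0,-0.004,0.0253],"fingers":1,"turn":[0,0,0]}
    - {"delta_pos":[0,-0.004,0.0293],"fingers":1,"turn":[0,0,0]}
    - {"delta_pos":[0,-0.004,0.032],"fingers":1,"turn":[0,0,0]}
    - {"delta_pos":[0,-0.004,0.032],"fingers":1,"turn":[0,0,0]}

```text
clock: 6.42
position: [0.5858, -0.034, 0.0763]
ee_rot: [0.993, -0.114, -0.0, 0.0]
ft_force: [-2.9, -0.9, 4.1]
grip_width: -0.002
grasp_force: 1.7
```

To row units: 0.004 m / 0.75 = 0.0053, 0.002 m / 0.75 = 0.0027.

move_arm:
  plan:
    - {"delta_pos":[0,0,0.0027],"fingers":1,"turn":[0,0,0]}
    - {"delta_pos":[0,0,0.004],"fingers":1,"turn":[0,0,0]}
    - {"delta_pos":[0,0,0.0053],"fingers":1,"turn":[0,0,0]}
    - {"delta_pos":[0,0,0.0053],"fingers":1,"turn":[0,0,0]}

```text
clock: 6.92
position: [0.5861, -0.0338, 0.0739]
ee_rot: [0.993, -0.114, 0.0, 0.0]
ft_force: [-9.5, -1.3, 19.5]
grip_width: 0.0
grasp_force: 9.6
```

```bash
cat > knob.py <<'E'
from h import *
from workcell import camera
for n,(x0,y0,x1,y1) in(("top",(180,140,262,205)),("side",(300,100,370,225))):
    c=camera(n);P=cloud(c);col=c["color"].astype(int)
    k=(P[...,2]>.064)&(P[...,2]<.104);m=np.zeros_like(k);m[y0:y1,x0:x1]=1
    k&=m&(col[...,0]<130)&(col[...,0]>col[...,2]+12)
    N,l,st,ce=cv2.connectedComponentsWithStats(k.astype(np.uint8))
    if N<2: print(n,"none");continue
    i=1+st[1:,4].argmax();q=P[l==i];d=q.mean(0)-[.5738,-.0835,0]
    print(n,st[i,4],ce[i].round(1),q.mean(0).round(4),"along",round(d[0]*.2267+d[1]*.974,4),"lat",round(-d[0]*.974+d[1]*.2267,4))
E
python3 knob.py
```

```text
top 137 [241.5 177.4] [0.6053 0.0788 0.0944] along 0.1652 lat 0.0061
side 1 [331. 221.] [ 0.6298 -0.0071  0.0652] along 0.0871 lat -0.0372
```

Button fully down at 19.5 N, and the knob sprang out to about 165 mm. Lift, open and move above the knob.

To row units: -0.114 m / 0.75 = -0.152, -0.001 m / 0.75 = -0.0013.

move_arm:
  plan:
    - {"delta_pos":[0,0,-0.0267],"fingers":1,"turn":[0,0,0]}
    - {"delta_pos":[0,0,-0.08],"fingers":0.5,"turn":[0,0,0]}
    - {"delta_pos":[0,-0.04,-0.1333],"fingers":0,"turn":[0,0,0]}
    - {"delta_pos":[-0.0013,-0.0933,-0.1333],"fingers":0,"turn":[0,0,0]}
    - {"delta_pos":[-0.0013,-0.1333,-0.1333],"fingers":0,"turn":[0,0,0]}
    - {"delta_pos":[-0.0013,-0.152,-0.1333],"fingers":0,"turn":[0,0,0]}
    - {"delta_pos":[-0.0013,-0.152,-0.1333],"fingers":0,"turn":[0,0,0]}

```text
clock: 7.9
position: [0.6108, 0.0781, 0.1723]
ee_rot: [0.994, -0.114, -0.0, -0.0]
ft_force: [-0.5, -0.6, -0.5]
grip_width: 1.001
grasp_force: 0.0
```

```bash
python3 knob.py; python3 snap.py a3
```

```text
top none
side 159 [322.4 193.1] [0.6131 0.0703 0.0887] along 0.1587 lat -0.0034
{'clock': np.float64(8.1), 'position': array([0.6108, 0.0758, 0.1722]), 'ft_force': array([-0.2439, -0.3416, -0.2849])}
```

View pics/a3.png

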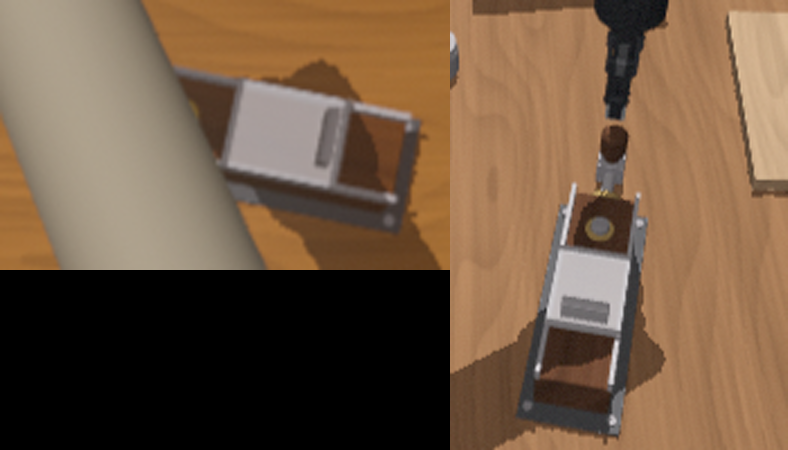

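The side panel shows the fingers straight above the knob (613,140), with the guard staying open and the button back up. Descend 96 mm and close.

To row units: 0.096 m / 0.75 = 0.128, 0.09 m / 0.75 = 0.12.

move_arm:
  plan:
    - {"delta_pos":[0,0,0.0533],"fingers":0,"turn":[0,0,0]}
    - {"delta_pos":[0,0,0.0933],"fingers":0,"turn":[0,0,0]}
    - {"delta_pos":[0,0,0.12],"fingers":0,"turn":[0,0,0]}
    - {"delta_pos":[0,0,0.128],"fingers":0,"turn":[0,0,0]}
    - {"delta_pos":[0,0,0.128],"fingers":0.3,"turn":[0,0,0]}
    - {"delta_pos":[0,0,0.128],"fingers":0.5,"turn":[0,0,0]}
    - {"delta_pos":[0,0,0.128],"fingers":0.7,"turn":[0,0,0]}
    - {"delta_pos":[0,0,0.128],"fingers":1,"turn":[0,0,0]}
    - {"delta_pos":[0,0,0.128],"fingers":1,"turn":[0,0,0]}
    - {"delta_pos":[0,0,0.128],"fingers":1,"turn":[0,0,0]}
  force: 60

```text
clock: 9.35
position: [0.6114, 0.0777, 0.0773]
ee_rot: [0.993, -0.114, 0.001, -0.0]
ft_force: [-1.0, 0.3, 6.5]
grip_width: 0.36
grasp_force: 59.1
```

To row units: -0.046 m / 0.75 = -0.0613, -0.042 m / 0.75 = -0.056.

move_arm:
  plan:
    - {"delta_pos":[0,-0.0067,0],"fingers":1,"turn":[0,0,0]}
    - {"delta_pos":[0,-0.016,0],"fingers":1,"turn":[0,0,0]}
    - {"delta_pos":[0,-0.0267,0],"fingers":1,"turn":[0,0,0]}
    - {"delta_pos":[0,-0.0373,0],"fingers":1,"turn":[0,0,0]}
    - {"delta_pos":[0,-0.048,0],"fingers":1,"turn":[0,0,0]}
    - {"delta_pos":[0,-0.056,0],"fingers":1,"turn":[0,0,0]}
    - {"delta_pos":[0,-0.0613,0],"fingers":1,"turn":[0,0,0]}
    - {"delta_pos":[0,-0.0613,0],"fingers":1,"turn":[0,0,0]}

```text
clock: 10.35
position: [0.6217, 0.1219, 0.0771]
ee_rot: [0.993, -0.114, 0.001, 0.0]
ft_force: [-1.2, -2.6, 6.3]
grip_width: 0.367
grasp_force: 59.1
```

```bash
python3 -c "
from workcell import get_obs;s=get_obs();print(s['position'],s['ft_force'],s['grip_width'],s['torque'])"
```

```text
[0.62174559 0.12194895 0.07710725] [-1.20368803 -2.58855592  6.303055  ] 0.3666917725850032 [-0.62867299  0.28119645  0.03320742]
```

To row units: -0.059 m / 0.75 = -0.0787, -0.057 m / 0.75 = -0.076.

move_arm:
  plan:
    - {"delta_pos":[0,-0.008,0],"fingers":1,"turn":[0,0,0]}
    - {"delta_pos":[0,-0.0187,0],"fingers":1,"turn":[0,0,0]}
    - {"delta_pos":[0,-0.0293,0],"fingers":1,"turn":[0,0,0]}
    - {"delta_pos":[0,-0.04,0],"fingers":1,"turn":[0,0,0]}
    - {"delta_pos":[0,-0.0507,0],"fingers":1,"turn":[0,0,0]}
    - {"delta_pos":[0,-0.0613,0],"fingers":1,"turn":[0,0,0]}
    - {"delta_pos":[0,-0.0693,0],"fingers":1,"turn":[0,0,0]}
    - {"delta_pos":[0,-0.076,0],"fingers":1,"turn":[0,0,0]}
    - {"delta_pos":[0,-0.0787,0],"fingers":1,"turn":[0,0,0]}
    - {"delta_pos":[0,-0.0787,0],"fingers":1,"turn":[0,0,0]}

```text
clock: 11.6
position: [0.635, 0.1781, 0.077]
ee_rot: [0.993, -0.115, 0.0, 0.001]
ft_force: [-3.3, -5.5, 7.0]
grip_width: 0.362
grasp_force: 59.3
```

To row units: -0.004 m / 0.75 = -0.0053, -0.002 m / 0.75 = -0.0027.

move_arm:
  plan:
    - {"delta_pos":[0,-0.0027,0],"fingers":1,"turn":[0,0,0]}
    - {"delta_pos":[0,-0.0053,0],"fingers":1,"turn":[0,0,0]}
    - {"delta_pos":[0,-0.0053,0],"fingers":1,"turn":[0,0,0]}

```text
clock: 11.98
position: [0.6359, 0.1818, 0.0769]
ee_rot: [0.993, -0.115, 0.0, 0.001]
ft_force: [-2.4, -6.6, 7.4]
grip_width: 0.361
grasp_force: 59.4
```

Along is now about 0.2725, and the pull is about 7 N. Continue to the stop.

To row units: -0.003 m / 0.75 = -0.004, -0.002 m / 0.75 = -0.0027.

move_arm:
  plan:
    - {"delta_pos":[0,-0.0027,0],"fingers":1,"turn":[0,0,0]}
    - {"delta_pos":[0,-0.004,0],"fingers":1,"turn":[0,0,0]}
    - {"delta_pos":[0,-0.004,0],"fingers":1,"turn":[0,0,0]}

```text
clock: 12.35
position: [0.6365, 0.1842, 0.0768]
ee_rot: [0.993, -0.115, 0.0, 0.002]
ft_force: [-3.3, -7.0, 8.6]
grip_width: 0.365
grasp_force: 59.5
```

To row units: -0.003 m / 0.75 = -0.004, -0.002 m / 0.75 = -0.0027.

move_arm:
  plan:
    - {"delta_pos":[0,-0.0027,0],"fingers":1,"turn":[0,0,0]}
    - {"delta_pos":[0,-0.004,0],"fingers":1,"turn":[0,0,0]}
    - {"delta_pos":[0,-0.004,0],"fingers":1,"turn":[0,0,0]}

```text
clock: 12.72
position: [0.6367, 0.1844, 0.0764]
ee_rot: [0.993, -0.116, -0.001, 0.004]
ft_force: [-8.0, -15.1, 10.4]
grip_width: 0.359
grasp_force: 59.9
```

The force rose to 17 N with no further travel, at about 275 mm, so this is the second stop. I'll take a quick look before handing in.

```bash
python3 snap.py a4; python3 -c "
from workcell import get_obs;s=get_obs();print(s['joint_velocities'].round(4),s['grip_width'],s['grasp_force'])"
```

```text
{'clock': np.float64(12.825), 'position': array([0.6367, 0.1843, 0.0764]), 'ft_force': array([ -8.3987, -14.6896,  10.468 ])}
[ 0.0001 -0.0012  0.0013 -0.0006 -0.0013 -0.0037 -0.0007] 0.35923077769766293 59.91518528200686
```

View pics/a4.png

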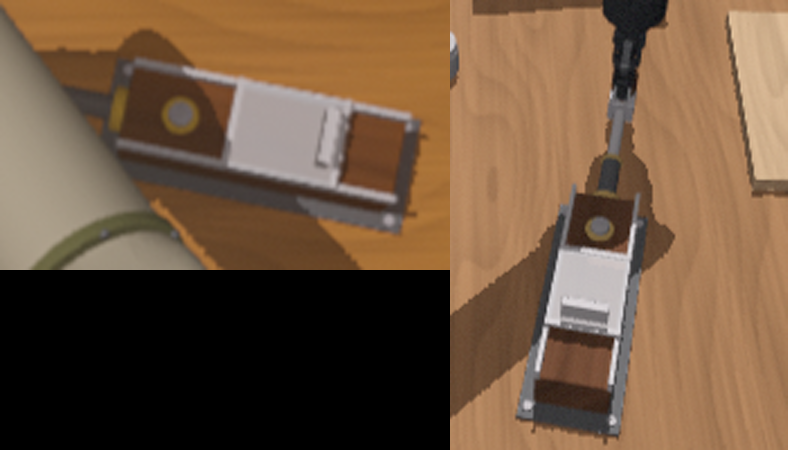

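The rod and the dark tube (610,175) are both out, the knob is held in the fingers at (622,95), and the guard is open with its fin at (585,312).

```bash
python3 -c "
from workcell import hand_in;print(hand_in())"
```

```text
the job is handed in; nothing more can be done
None
```

The guard is fully open, the button was pressed and released the knob, and the arm is holding the knob at its second stop (about 130 mm out) with a 60 N grip; the job was handed in at about 12.8 s, and the plane, mallet and tin were not touched.

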